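Close the jar mixer and start it

ROBOT

A 7-joint arm with a two-finger parallel gripper is mounted at the origin on a cart in front of the work surface, level with it; the furniture and walls round the work are solid. World frame = base frame: x ahead of the robot, y to its left, z up, the work surface at z = 0. Lengths are in m, angles in rad, forces in N, time in s.
With the tool pointing down it reaches from about 0.35 to 0.9 m from the base axis. Payload 7.2 kg.
Tool frame: the origin (TCP) lies midway between the tips of the shut fingers; the grasp point (between the pads) lies 19 mm behind it; z points along the fingers, y is the line along which they close (so a half turn about z gives the same grasp; the last joint's range is limited). The gripper opens to 85 mm and grips with 20 to 120 N. Pads are 22 mm wide; open, the fingers measure 114 mm over their backs; the gripper's body (76 mm by 85 mm) begins 54 mm behind the grasp point. The pads swing forward as they close: fully open they stand 13 mm farther back than shut.
Start: joints at [-0.068, 0.411, -0.013, 1.596, 0.006, 1.134, -0.082], TCP at [0.625, -0, 0.231] pointing down, gripper open.
Joint ranges: [-2.95, 2.95], [-0.29, 1.99], [-1.47, 1.44], [0.14, 2.54], [-1.03, 4.17], [0.13, 1.85], [-2.86, 2.86]. Speed limits (rad/s): [2.39, 2.39, 3.01, 3.01, 3.14, 3.14, 3.14].

INTERFACE

Orientations are given as a 3x3 rotation matrix whose columns are the frame's x, y, z axes.
In Python, from rig import bot gives the robot as it stands.
- The arm moves only by the shell command python3 -m jog 'ROWS' [FORCE]. ROWS is JSON, a list of rows, each an object with "grip": the opening, from 0 (shut) to 1 (fully open); "offset": the shift along the world's x, y, z in m, a list of three; "rot": the turn, a rotation vector about the world's x, y, z in degrees, a list of three. In form: [{"grip": grip, "offset": [x, y, z], "rot": [ax, ay, az]}, ...]. A call has 1 to 12 rows; each row is the pose to reach, as a shift and turn from the pose commanded when the call began; what a row does not reach only later rows make up. A row lasts 1/12 s, in which the tool goes at most 41.7 mm and 7.16 degrees, less where a joint would pass 70% of its speed; a pose out of reach is approached as far as the arm can. A call with a gripper value outside its range is refused whole. The fingers move at their own pace and stop on an object; FORCE is the grip in N (left out, the last holds). Time passes only in rows, so rows that repeat a pose let the fingers close. It gives the time, the measured TCP pose, the force, the opening and the grip force at its end, in the units of the state.
- bot.get_obs(): the state, without advancing time (a new reading comes with each control period).
- bot.snapshot(name): name is "scene" or "side" or "wrist"; returns (picture, depth): 480x640x3 uint8, blue, green, red; 480x640 float32, m along the optical axis (not along the pixel's ray), 0 where there is no reading.
- bot.camera_params(name): a dict with "K" (3x3 intrinsics, pixels), "k1" (the pictures are not rectified: a ray, as slopes to the right and down, at radius r is drawn at 1 + k1 r^2 times it, then the intrinsics apply), "world_from_camera" (4x4, takes a point from camera to world coordinates). Camera axes: x right, y down, z forward; pixel columns grow to the right and rows downward; lengths in m; the calibration is good to about 2 mm. A picture is of the moment at which its call begins: read the wrist's pose just before it. camera_params takes no time and is no camera call; for the wrist camera it gives the pose at the moment of the call.
- bot.close_job(): hands the job in; it is judged then, once.
Trained networks look in the newest picture that a camera, given by its name, has taken for a name from the list of things; names that differ only in an ending like _2 or _b are one class to them, and where a whole thing is asked for, a point or a joint stands for the part that bears it (a point fixed in the world has none). Each returns a list of dicts, best first, with "conf" (0 to 1); they miss things now and then, are a little off and sometimes report something else, mostly with a low value. They report only what shows in the picture. A call takes as long as a camera call.
- bot.outline_of(camera, target): "pixels" (480x640 bool, what is visible of it) and "rect" ([centre column, centre row, width, height] in pixels, round what is visible of it).
- bot.place_of(camera, target): "pixel" ([column, row] in pixels: a listed point, or the origin of a listed thing).
The state is a dict: "clock": time; "q": joint angles; "qd": joint speeds; "effort": joint torques, N m; "tcp_pos": TCP position; "tcp_rot": TCP orientation; "contact_force": force on the tool from outside, world axes, zero at the start; "moment": the same for the moment, N m; "gripper_width": finger opening in m; "gripper_force": force on a finger pad.
Only numpy, scipy, OpenCV 4.12 (cv2) and the standard library are available. Lean on these libraries where they do the work, as an engineer would, in place of code of your own. Each camera call takes 0.05 s, during which the arm holds its last target. There are 200 camera calls.

TASK

The two salve jars are already loaded in the bench jar mixer: push its lid down with the fingertips until the catch snaps and holds it shut, then press the far half of the mains rocker (at the left end of the sloping front panel) so that it flips over, and then press the flat round start button in the middle of the panel fully home and let it spring back. Leave the mushroom-shaped stop button alone. Only push and press: nothing is to be picked up, and the jars and the things on the table stay where they are.

Things in the scene. Friction and masses are not known exactly. Their poses are not given: they have to be found in the camera images.
- mixer: White bench jar mixer, 260 mm deep, 240 mm wide, fixed to the table, standing at an angle. Origin at the centre of its underside; x points from its front (panel) to its back, y to its left seen from the front, z up. The front 86 mm is the sloping control panel; behind it is the open-topped chamber, rim 105 mm high, with the lid.
- panel_mid (a point): Middle of the sloping panel's face, fixed. The panel rises towards the back at 0.26 rad (15 degrees), from 60 mm to 83 mm above the table; its normal is (-0.257, 0, 0.966) in the mixer's frame. Controls in one row across its middle, 72 mm apart: from left to right mains rocker, start button, stop button.
- mixer_lid (a joint): Lid hinge, rad: 0 = shut and caught, positive = open (front edge up); starts between 0.5 and 0.85. Axis along the mixer's y through lid_hinge. Balanced by a strut: it stays where left, moves with about 2 N at the front edge, and if not caught it rises again to 0.13 rad. From 0.085 rad down a sprung roller catch must be overcome (about 8 N at the front edge); past 0.04 it snaps shut and holds.
- lid_hinge (a point): Point on the lid's hinge axis, at the back of the mixer, mid-width, 110 mm above the table; it does not move.
- lid_front (a point): Point on the top face of the lid's solid front bar, mid-width; moves with the lid: 147 mm from the hinge axis along the lid, 16 mm above it square to the lid. The lid is 236 mm wide; its front bar, 18 mm thick, spans 127 to 167 mm from the axis, with a 12 mm lip in front and a solid clear pane, 4 mm lower, behind. Shut, its top is 126 mm above the table.
- mains_rocker (a joint): Mains rocker, rad: 0 = off (near half down, far half raised, as it starts), 0.4 = on (far half down). A snap switch: it flips over past 0.2 and stays. It takes 3 to 4 N near the outer end of its far half.
- rocker_far (a point): Middle of the top face of the rocker's far half (towards the lid); moves with the rocker. Black rocker 27 mm wide, 45 mm long up the slope, in a frame 4 mm high, pivot 12 mm down the slope from this point. Off, this face leans 0.4 rad against the panel, outer end about 16 mm above the panel; on, it lies parallel to the panel, 10 mm above it.
- start_button (a joint): Start button, m: 0 = out, 0.006 = fully home. Its spring begins at 1.5 N and needs 5 N at the bottom; it springs back when let go.
- start_button_top (a point): Centre of the flat top of the round grey start button, 31 mm across, standing 13 mm proud of the panel in a steel ring 4 mm high; it moves square to the panel.
- stop_button (a joint): Stop button, m: 0 = out, 0.006 = pressed. Not to be pressed.
- stop_button_top (a point): Centre of the domed top of the mushroom-shaped grey stop button, 39 mm across, standing 28 mm proud of the panel, right of the start button.
- salve_left: Amber salve jar with gold lid, 43 mm across, 44 mm high, standing loose in the left cup of the mixer's rotor, inside the chamber. Origin at the centre of its underside. Stays there.
- salve_right: The same, in the right cup of the rotor. Stays there.
- funnel: White steel funnel, 95 mm across, 86 mm high, standing mouth down right of the mixer; origin under its centre. Bystander.
- balm_jar: Amber balm jar with gold lid, 59 mm across, 66 mm high, standing at the front left corner of the mixer; origin under its centre. Bystander.
- jar_lid: Loose gold jar lid, 59 mm across, 14 mm high, on the table left of the mixer; origin under its centre. Bystander.
- tamper: Jar tamper with beech grip, 42 mm across, 83 mm high, standing on the table; origin under its centre. Bystander.
- marker_pen: Marker pen, 120 mm long, 16 mm high, lying on the table, origin under its centre. Bystander.
- label_roll: White label roll, 80 mm across, 38 mm high, lying flat on the table; origin under its centre. Bystander.

How it is judged:
On the way, in this order (a step that is already met when the one before it is completed fails the run):
1. the lid is shut and caught (value of joint mixer_lid below 0.03 rad), for 0.2 s.
2. the mains rocker is flipped on, the lid still shut (value of joint mixer_lid below 0.03 rad and value of joint mains_rocker above 0.3 rad), for 0.2 s.
3. the start button is pressed home, lid shut and mains on (all of step 2 and value of joint start_button above 0.004 m), for 0.1 s.
At the end, for the whole second after the job is handed in: Lid shut and caught (within 0.03 rad), mains rocker on (over 0.3 rad of 0.4), start button out again, stop button untouched; jars still in their cups (within 20 mm) and bystanders within 30 mm of where they stood (all of step 2 and value of joint each of start_button, stop_button below 0.001 m and distance of each of salve_left, salve_right from where it was at the start of the episode below 0.02 m and distance of each of funnel, balm_jar, jar_lid, tamper, marker_pen, label_roll from where it was at the start of the episode below 0.03 m).
It fails at once if the stop button is pressed (value of joint stop_button above 0.002 m).
It fails at once if the mains is switched on before the lid is shut (value of joint mains_rocker above 0.3 rad and value of joint mixer_lid above 0.06 rad).
It fails at once if the start button is pressed with the lid open or the mains off (value of joint start_button above 0.004 m and (value of joint mixer_lid above 0.06 rad or value of joint mains_rocker below 0.2 rad)).
It fails at once if a salve jar is moved out of its cup (distance of any of salve_left, salve_right from where it was at the start of the episode above 0.02 m).
It fails at once if a bystander is lifted or pushed away (distance of any of funnel, balm_jar, jar_lid, tamper, marker_pen, label_roll from where it was at the start of the episode above 0.03 m).
It also fails if it takes over 45 s, if anything falls off the work surface, if the arm or the gripper's body presses on something with over 40 N, if the wrist force passes 120 N, or if a joint passes its speed limit or range.

## Working session

There is one attempt and no reset: what is moved stays moved. The work goes in short steps, Python scripts to look and compute and a shell command to move; the robot and the scene stay as the last step left them, time stands still between calls to the robot, and variables do not carry over. Pictures are saved under pics/ and viewed, at most 10 in all, crops included, and the job is handed in when it is done.

```bash
mkdir -p pics; cat > h.py <<'E'
import numpy as np, cv2
from rig import bot
def ray(cam,px):
    P=bot.camera_params(cam);K=np.array(P["K"]);T=np.array(P["world_from_camera"])
    d=np.array([(px[0]-K[0,2])/K[0,0],(px[1]-K[1,2])/K[1,1]]);u=d.copy()
    for _ in range(20): u=d/(1+P["k1"]*(u@u))
    return T,np.array([u[0],u[1],1.])
def world(cam,px,z):
    T,r=ray(cam,px);return (T@np.append(r*z,1))[:3]
def depth_at(D,px,w=2):
    c,r=int(round(px[0])),int(round(px[1]));p=D[max(r-w,0):r+w+1,max(c-w,0):c+w+1];p=p[p>0]
    return np.median(p) if p.size else np.nan
E
python3 - <<'E'
from h import *
np.set_printoptions(precision=4,suppress=True)
for cam in("scene","side"):
    im,D=bot.snapshot(cam);cv2.imwrite(f"pics/{cam}0.png",im)
    for n in("panel_mid","lid_hinge","lid_front","rocker_far","start_button_top","stop_button_top","mixer"):
        for o in bot.place_of(cam,n)[:1]:
            px=o["pixel"];print(cam,n,np.round(px,1),round(o["conf"],2),world(cam,px,depth_at(D,px)))
print(bot.get_obs())
E
```

```text
scene panel_mid [323.9 285.6] 0.69 [ 0.4759 -0.3208  0.0755]
scene lid_hinge [416.8 261.8] 0.81 [ 0.6322 -0.4421  0.1509]
scene lid_front [378.4 224.7] 0.66 [ 0.6343 -0.3044  0.1837]
scene rocker_far [323.  262.7] 0.67 [ 0.5211 -0.245   0.0856]
scene start_button_top [323.8 280.2] 0.56 [ 0.4834 -0.3084  0.0809]
scene stop_button_top [332.1 288.9] 0.77 [ 0.4666 -0.3675  0.0951]
scene mixer [361.6 304.9] 0.65 [ 0.4902 -0.4419  0.0894]
side panel_mid [364.  215.1] 0.86 [ 0.492  -0.2984  0.0793]
side lid_hinge [295.4 169.7] 0.73 [ 0.6916 -0.3778  0.1319]
side lid_front [332.2 156.7] 0.93 [ 0.5801 -0.3296  0.2217]
side rocker_far [345.7 221.6] 0.69 [ 0.5282 -0.2502  0.0909]
side start_button_top [365.  210.2] 0.41 [ 0.4922 -0.3119  0.0843]
side stop_button_top [381.4 192.5] 0.47 [ 0.4621 -0.3747  0.0985]
side mixer [339.3 222.3] 0.74 [ 0.5454 -0.2545  0.0818]
{'clock': 0.8, 'q': array([-0.0682,  0.4111, -0.0127,  1.5962,  0.0056,  1.1343, -0.0822]), 'qd': array([-0.0017, -0.0008, -0.0019,  0.0004, -0.0002,  0.0003, -0.0003]), 'effort': array([ -0.0003, -60.0324,   0.6808, -29.9722,   0.0139,   0.002 ,
         0.    ]), 'tcp_pos': array([ 0.625 , -0.    ,  0.2313]), 'tcp_rot': array([[ 0.    ,  1.    ,  0.0001],
       [ 1.    , -0.    ,  0.    ],
       [ 0.    ,  0.0001, -1.    ]]), 'contact_force': array([-0.168 , -0.0285,  0.6078]), 'moment': array([-0.0117, -0.0097, -0.0087]), 'gripper_force': 0.0, 'gripper_width': 0.08537047081430486}
```

View pics/scene0.png

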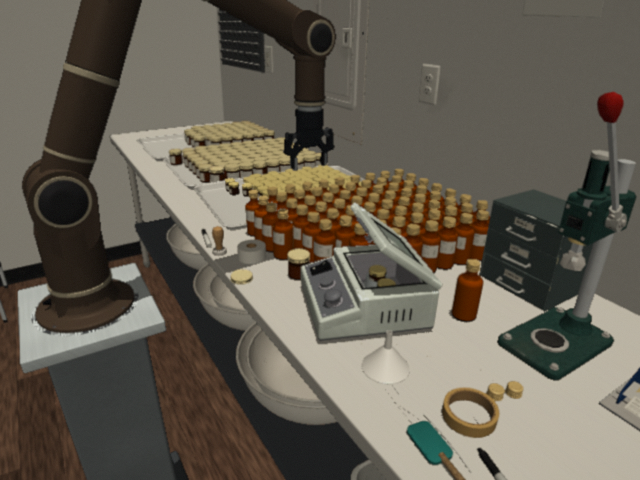

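View pics/side0.png

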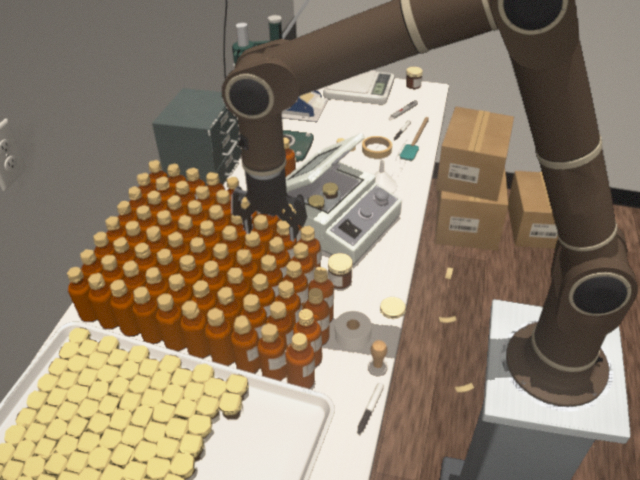

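```bash
python3 - <<'E'
from h import *
from scipy.optimize import least_squares
np.set_printoptions(precision=4,suppress=True)
# triangulate both-camera rays; then fit mixer pose
a=0.26;n=np.array([-np.sin(a),0,np.cos(a)])
pm=np.array([-.13+.043,0,.0715])
u=np.array([np.cos(a),0,np.sin(a)])
L=lambda y:np.array([0,y,0])
mod={"panel_mid":pm,"rocker_far":pm+L(.072)+.012*u+.012*n,"start_button_top":pm+.013*n,"stop_button_top":pm+L(-.072)+.028*n}
obs=[]
for cam in("scene","side"):
    for k in list(mod)+["lid_hinge","lid_front"]:
        o=bot.place_of(cam,k)[0];T,r=ray(cam,o["pixel"]);d=T[:3,:3]@r;obs.append((cam,k,T[:3,3],d/np.linalg.norm(d)))
for k in list(mod)+["lid_hinge","lid_front"]:
    A=0;b=0
    for c,kk,o,d in obs:
        if kk==k: M=np.eye(3)-np.outer(d,d);A=A+M;b=b+M@o
    X=np.linalg.solve(A,b);print(k,X,[round(np.linalg.norm((np.eye(3)-np.outer(d,d))@(X-o))*1e3,1) for c,kk,o,d in obs if kk==k])
def pts(p):
    m=dict(mod);h=np.array([p[4],0,.110]);m["lid_hinge"]=h
    t=p[3];m["lid_front"]=h+.147*np.array([-np.cos(t),0,np.sin(t)])+.016*np.array([np.sin(t),0,np.cos(t)])
    R=np.array([[np.cos(p[2]),-np.sin(p[2]),0],[np.sin(p[2]),np.cos(p[2]),0],[0,0,1]])
    return {k:R@v+[p[0],p[1],0] for k,v in m.items()}
def f(p):
    P=pts(p);return np.concatenate([(np.eye(3)-np.outer(d,d))@(P[k]-o)*1e3 for c,k,o,d in obs])
s=least_squares(f,[.57,-.36,-.5,.6,.12],loss="soft_l1",f_scale=4)
print(s.x)
for k,v in pts(s.x).items():print(k,v)
r=f(s.x).reshape(-1,3)
for o,x in zip(obs,r):print(o[0],o[1],round(np.linalg.norm(x),1))
E
```

```text
panel_mid [ 0.4894 -0.3081  0.0677] [np.float64(5.2), np.float64(5.2)]
rocker_far [ 0.5239 -0.2482  0.0893] [np.float64(4.9), np.float64(4.9)]
start_button_top [ 0.4877 -0.3094  0.0831] [np.float64(5.0), np.float64(5.0)]
stop_button_top [ 0.4622 -0.3736  0.0996] [np.float64(0.3), np.float64(0.3)]
lid_hinge [ 0.6916 -0.3914  0.1157] [np.float64(7.2), np.float64(7.2)]
lid_front [ 0.589  -0.3526  0.2093] [np.float64(4.7), np.float64(4.7)]
[ 0.5728 -0.3422 -0.3689  0.6278  0.1291]
panel_mid [ 0.4916 -0.3108  0.0715]
rocker_far [ 0.5255 -0.2467  0.0862]
start_button_top [ 0.4885 -0.3096  0.0841]
stop_button_top [ 0.4589 -0.3754  0.0986]
lid_hinge [ 0.6932 -0.3887  0.11  ]
lid_front [ 0.591  -0.3492  0.2093]
scene panel_mid 9.5
scene rocker_far 4.7
scene start_button_top 6.1
scene stop_button_top 3.4
scene lid_hinge 4.4
scene lid_front 4.3
side panel_mid 3.1
side rocker_far 6.5
side start_button_top 3.9
side stop_button_top 3.3
side lid_hinge 11.7
side lid_front 6.1
```

The scene view shows the mixer at (370,280), its lid up and the panel facing left and front. The side view shows the panel at (365,215), with the rocker at (350,228), start at (365,210) and stop at (381,195). Tall bottles stand left of the mixer. The fitted pose agrees with both pictures, so I'll go up and over it for a close look.

```bash
python3 -m jog '[{"grip":0,"offset":[0,0,0.04],"rot":[0,0,6]},{"grip":0,"offset":[0,-0.01,0.08],"rot":[0,0,12]},{"grip":0,"offset":[-0.02,-0.04,0.1],"rot":[0,0,18]},{"grip":0,"offset":[-0.04,-0.07,0.1],"rot":[0,0,24]},{"grip":0,"offset":[-0.055,-0.1,0.1],"rot":[0,0,30]},{"grip":0,"offset":[-0.07,-0.13,0.1],"rot":[0,0,36]},{"grip":0,"offset":[-0.085,-0.16,0.1],"rot":[0,0,42]},{"grip":0,"offset":[-0.1,-0.19,0.1],"rot":[0,0,48]},{"grip":0,"offset":[-0.115,-0.22,0.1],"rot":[0,0,54]},{"grip":0,"offset":[-0.125,-0.245,0.1],"rot":[0,0,60]},{"grip":0,"offset":[-0.125,-0.27,0.1],"rot":[0,0,65]},{"grip":0,"offset":[-0.125,-0.27,0.1],"rot":[0,0,69]}]'
python3 - <<'E'
from h import *
np.set_printoptions(precision=4,suppress=True)
im,D=bot.snapshot("wrist");cv2.imwrite("pics/w1.png",im)
print(bot.camera_params("wrist")["world_from_camera"])
for n in("panel_mid","lid_hinge","lid_front","rocker_far","start_button_top","stop_button_top"):
    for o in bot.place_of("wrist",n)[:1]:
        px=o["pixel"];print(n,np.round(px,1),round(o["conf"],2),world("wrist",px,depth_at(D,px)))
E
```

```text
clock: 2.4
tcp_pos: [0.4979, -0.2762, 0.3314]
tcp_rot: [[-0.933, 0.361, -0.0], [0.361, 0.933, -0.003], [-0.001, -0.003, -1.0]]
contact_force: [0.0, 0.9, 0.0]
gripper_width: -0.0001
gripper_force: 0.0
[[ 0.3559  0.8946  0.2702  0.4299]
 [ 0.9345 -0.3403 -0.1042 -0.2469]
 [-0.0013  0.2896 -0.9572  0.4743]
 [ 0.      0.      0.      1.    ]]
panel_mid [286.  188.9] 0.97 [ 0.4865 -0.3028  0.0841]
lid_front [272.5 373.7] 0.92 [ 0.4844 -0.2762  0.3854]
rocker_far [363.  202.4] 0.76 [ 0.5237 -0.2389  0.0885]
start_button_top [285.6 191.3] 0.84 [ 0.4893 -0.3015  0.0848]
stop_button_top [197.1 191. ] 0.89 [ 0.4586 -0.373   0.098 ]
```

View pics/w1.png

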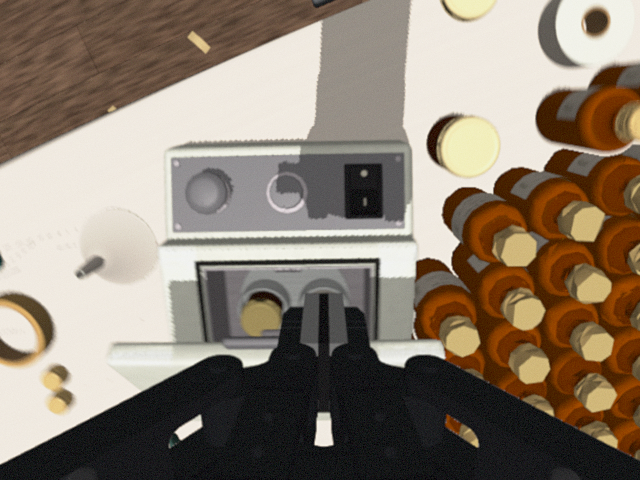

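The wrist picture shows stop at (207,190), start at (286,192), rocker at (363,190) and the raised lid's front bar across row 350. It agrees with the fit, and the yaw of about -0.37 lines up. Next I'll go above the lid's front bar.

```bash
python3 -m jog '[{"grip":0,"offset":[0.03,-0.025,-0.01],"rot":[0,0,0]},{"grip":0,"offset":[0.06,-0.05,-0.02],"rot":[0,0,0]},{"grip":0,"offset":[0.09,-0.075,-0.04],"rot":[0,0,0]},{"grip":0,"offset":[0.1,-0.082,-0.06],"rot":[0,0,0]},{"grip":0,"offset":[0.1,-0.082,-0.08],"rot":[0,0,0]},{"grip":0,"offset":[0.1,-0.082,-0.09],"rot":[0,0,0]},{"grip":0,"offset":[0.1,-0.082,-0.09],"rot":[0,0,0]}]'
```

```text
clock: 3.33
tcp_pos: [0.599, -0.3504, 0.2381]
tcp_rot: [[-0.934, 0.358, -0.005], [0.358, 0.934, 0.003], [0.005, 0.001, -1.0]]
contact_force: [0.2, 0.4, -0.9]
gripper_width: 0.0002
gripper_force: 0.0
```

```bash
python3 -m jog '[{"grip":0,"offset":[-0.006,0.002,-0.024],"rot":[0,0,0]},{"grip":0,"offset":[-0.013,0.005,-0.036],"rot":[0,0,0]},{"grip":0,"offset":[-0.02,0.008,-0.047],"rot":[0,0,0]},{"grip":0,"offset":[-0.028,0.011,-0.06],"rot":[0,0,0]},{"grip":0,"offset":[-0.034,0.013,-0.073],"rot":[0,0,0]},{"grip":0,"offset":[-0.038,0.015,-0.085],"rot":[0,0,0]},{"grip":0,"offset":[-0.041,0.016,-0.096],"rot":[0,0,0]},{"grip":0,"offset":[-0.043,0.016,-0.105],"rot":[0,0,0]}]'
```

```text
clock: 4.0
tcp_pos: [0.5573, -0.3353, 0.1375]
tcp_rot: [[-0.934, 0.358, 0.002], [0.358, 0.934, -0.0], [-0.002, 0.0, -1.0]]
contact_force: [-1.4, 4.0, 13.0]
gripper_width: 0.0002
gripper_force: 6.9
```

```bash
python3 -m jog '[{"grip":0,"offset":[-0.001,0,-0.006],"rot":[0,0,0]},{"grip":0,"offset":[-0.001,0,-0.01],"rot":[0,0,0]},{"grip":0,"offset":[-0.001,0,-0.014],"rot":[0,0,0]},{"grip":0,"offset":[-0.001,0,-0.014],"rot":[0,0,0]},{"grip":0,"offset":[-0.001,0,-0.014],"rot":[0,0,0]}]'
```

```text
clock: 4.42
tcp_pos: [0.5563, -0.3359, 0.1259]
tcp_rot: [[-0.934, 0.358, 0.001], [0.358, 0.934, -0.0], [-0.001, 0.0, -1.0]]
contact_force: [-10.6, 7.6, 25.9]
gripper_width: -0.0001
gripper_force: 12.9
```

The lid is at its shut height (tip at z = 0.126). I'll back off and tilt the tool to the panel normal above the rocker.

```bash
python3 -m jog '[{"grip":0,"offset":[0,0,0.03],"rot":[0,0,0]},{"grip":0,"offset":[-0.01,0.01,0.06],"rot":[-1,-3,0]},{"grip":0,"offset":[-0.02,0.035,0.07],"rot":[-2.5,-6.5,0]},{"grip":0,"offset":[-0.035,0.065,0.07],"rot":[-4,-10.5,0]},{"grip":0,"offset":[-0.05,0.09,0.065],"rot":[-5.4,-14,0]},{"grip":0,"offset":[-0.056,0.101,0.062],"rot":[-5.4,-14,0]},{"grip":0,"offset":[-0.056,0.101,0.062],"rot":[-5.4,-14,0]},{"grip":0,"offset":[-0.056,0.101,0.062],"rot":[-5.4,-14,0]}]'
python3 - <<'E'
from h import *
np.set_printoptions(precision=4,suppress=True)
print(bot.get_obs()["contact_force"])
for cam in("wrist","side","scene"):
  im,D=bot.snapshot(cam);cv2.imwrite(f"pics/{cam}2.png",im)
  for n in("panel_mid","lid_hinge","lid_front","rocker_far","start_button_top","stop_button_top"):
    for o in bot.place_of(cam,n)[:1]:
        px=o["pixel"];print(cam,n,np.round(px,1),round(o["conf"],2),world(cam,px,depth_at(D,px)))
E
```

```text
clock: 5.08
tcp_pos: [0.5006, -0.2349, 0.1852]
tcp_rot: [[-0.902, 0.357, 0.243], [0.345, 0.934, -0.094], [-0.261, -0.001, -0.965]]
contact_force: [0.8, 0.1, -0.4]
gripper_width: 0.0001
gripper_force: 0.0
[ 0.7518  0.1218 -0.4054]
wrist panel_mid [198.4 206.2] 0.97 [ 0.4835 -0.3071  0.0836]
wrist lid_front [197.7 344.3] 0.95 [ 0.5462 -0.332   0.126 ]
wrist rocker_far [317.4 231.8] 0.79 [ 0.5213 -0.2477  0.0872]
wrist start_button_top [192.9 215.1] 0.65 [ 0.486  -0.3121  0.0839]
wrist stop_button_top [ 56.7 220.4] 0.87 [ 0.4549 -0.3793  0.0976]
side panel_mid [368.7 212.3] 0.67 [ 0.482  -0.3086  0.082 ]
side lid_hinge [298.1 171. ] 0.85 [ 0.6851 -0.3799  0.1273]
side lid_front [343.8 186.4] 0.86 [ 0.5542 -0.3432  0.1258]
side rocker_far [383.4 190.4] 0.64 [ 0.4585 -0.3838  0.0992]
side start_button_top [365.9 210.6] 0.57 [ 0.4895 -0.3097  0.0853]
side stop_button_top [383.1 189.8] 0.65 [ 0.4595 -0.3846  0.1004]
scene panel_mid [321.7 283.6] 0.61 [ 0.474  -0.3144  0.078 ]
scene lid_hinge [417.6 262.5] 0.69 [ 0.6691 -0.4091  0.1233]
scene rocker_far [320.7 261.1] 0.5 [ 0.5321 -0.2173  0.0738]
scene start_button_top [326.  278.4] 0.54 [ 0.4905 -0.3064  0.0825]
scene stop_button_top [330.3 290. ] 0.57 [ 0.4611 -0.3689  0.0948]
```

View pics/wrist2.png

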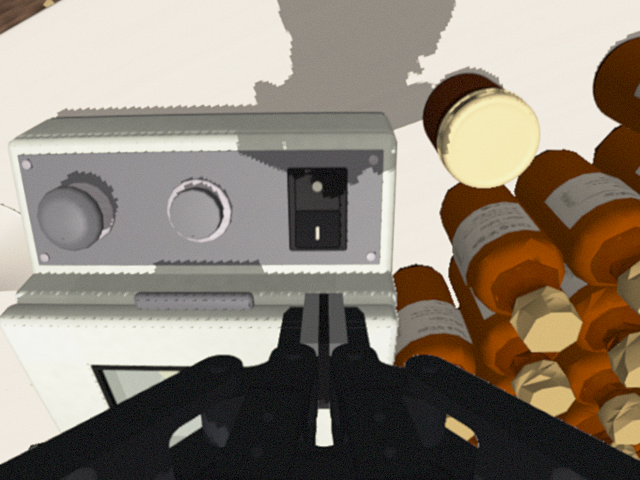

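The lid is shut: the depth reading puts its bar at z = 0.126. The rocker is at (318,210) with its far half centred at (318,231), the start button is at (195,212), and the stop button at (70,218) is well clear. Pressing the rocker now.

```bash
python3 -m jog '[{"grip":0,"offset":[0.007,-0.004,-0.03],"rot":[-5.4,-14,0]},{"grip":0,"offset":[0.015,-0.008,-0.06],"rot":[0,0,0]},{"grip":0,"offset":[0.019,-0.01,-0.076],"rot":[0,0,0]}]' >/dev/null; python3 - <<'E'
from h import *
o=bot.get_obs();print(o["tcp_pos"],o["tcp_rot"],o["contact_force"])
E
```

```text
[ 0.51593191 -0.24374832  0.10298631] [[-9.04255106e-01  3.58010025e-01  2.32704804e-01]
 [ 3.46643926e-01  9.33717706e-01 -8.94943261e-02]
 [-2.49320461e-01 -2.59994611e-04 -9.68421003e-01]] [ 1.21165709 -1.59234854  2.06189488]
```

A stray turn slipped into the first row. The later rows undid it, and the pose is right. Continuing the press.

```bash
python3 -m jog '[{"grip":0,"offset":[0.001,0,-0.006],"rot":[0,0,0]},{"grip":0,"offset":[0.003,-0.001,-0.012],"rot":[0,0,0]},{"grip":0,"offset":[0.005,-0.002,-0.018],"rot":[0,0,0]},{"grip":0,"offset":[0.0065,-0.0025,-0.023],"rot":[0,0,0]},{"grip":0,"offset":[0.0065,-0.0025,-0.025],"rot":[0,0,0]},{"grip":0,"offset":[0.0065,-0.0025,-0.025],"rot":[0,0,0]},{"grip":0,"offset":[0.0065,-0.0025,-0.025],"rot":[0,0,0]}]'
```

```text
clock: 6.97
tcp_pos: [0.5254, -0.2476, 0.084]
tcp_rot: [[-0.902, 0.359, 0.242], [0.346, 0.934, -0.093], [-0.259, -0.0, -0.966]]
contact_force: [-0.3, -0.2, -0.5]
gripper_width: 0.0003
gripper_force: 0.0
```

There's no residual force, so the rocker has either flipped or been missed. Backing off to look.

```bash
python3 -m jog '[{"grip":0,"offset":[-0.007,0.003,0.03],"rot":[0,0,0]},{"grip":0,"offset":[-0.015,0.006,0.06],"rot":[0,0,0]},{"grip":0,"offset":[-0.022,0.009,0.09],"rot":[0,0,0]},{"grip":0,"offset":[-0.024,0.009,0.1],"rot":[0,0,0]},{"grip":0,"offset":[-0.024,0.009,0.1],"rot":[0,0,0]}]'
python3 - <<'E'
from h import *
np.set_printoptions(precision=4,suppress=True)
im,D=bot.snapshot("wrist");cv2.imwrite("pics/w3.png",cv2.resize(im[140:300,10:410],None,fx=2,fy=2))
for n in("rocker_far","start_button_top","stop_button_top","lid_front"):
    for o in bot.place_of("wrist",n)[:1]:
        px=o["pixel"];print(n,np.round(px,1),round(o["conf"],2),world("wrist",px,depth_at(D,px)))
# rocker profile: height above panel plane along the slope
n=np.array([-.24,.0925,.966]);u=np.array([.901,-.348,.257])
p0=world("wrist",(260,200),depth_at(D,(260,200)))
for r in range(160,262,6):
    p=world("wrist",(318,r),depth_at(D,(318,r),1));print(r,np.round((p-p0)@u*1e3,1),np.round((p-p0)@n*1e3,1))
E
```

```text
clock: 7.38
tcp_pos: [0.5025, -0.2392, 0.187]
tcp_rot: [[-0.9, 0.359, 0.247], [0.346, 0.933, -0.096], [-0.265, -0.001, -0.964]]
contact_force: [0.4, 0.1, -1.0]
gripper_width: 0.0003
gripper_force: 0.0
start_button_top [198.2 207.8] 0.86 [ 0.484  -0.3102  0.0803]
stop_button_top [ 63.7 215.3] 0.92 [ 0.4546 -0.3771  0.094 ]
lid_front [201.7 339.4] 0.65 [ 0.5449 -0.3312  0.1208]
160 -24.3 1.6
166 -21.0 3.5
172 -18.9 13.0
178 -15.7 14.4
184 -12.0 12.8
190 -8.4 11.6
196 -4.5 10.0
202 -0.6 8.3
208 3.4 6.8
214 7.0 6.7
220 10.6 7.3
226 14.4 6.8
232 18.0 7.4
238 21.8 7.3
244 28.0 -0.1
250 32.0 -0.2
256 36.0 -0.3
```

View pics/w3.png

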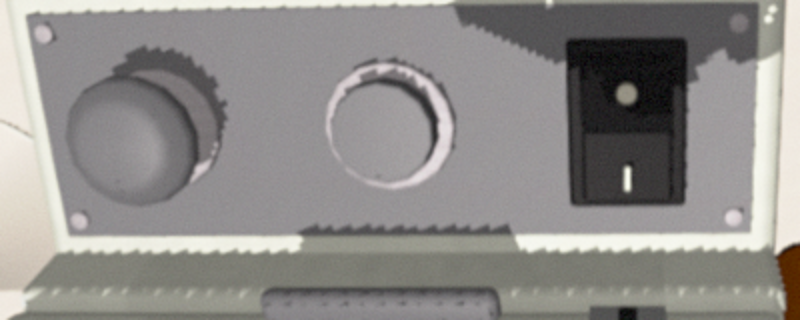

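The picture confirms the rocker is on: its far half (crop 627,165) is flat and its near half raised, and the depth profile agrees. Start is next, at crop (385,133); stop at (140,140) is well to the side.

```bash
python3 -m jog '[{"grip":0,"offset":[-0.008,-0.03,0],"rot":[0,0,0]},{"grip":0,"offset":[-0.018,-0.06,-0.01],"rot":[0,0,0]},{"grip":0,"offset":[-0.0215,-0.0685,-0.03],"rot":[0,0,0]},{"grip":0,"offset":[-0.0215,-0.0685,-0.055],"rot":[0,0,0]},{"grip":0,"offset":[-0.0215,-0.0685,-0.07],"rot":[0,0,0]},{"grip":0,"offset":[-0.0215,-0.0685,-0.07],"rot":[0,0,0]},{"grip":0,"offset":[-0.0215,-0.0685,-0.07],"rot":[0,0,0]}]'
```

```text
clock: 8.22
tcp_pos: [0.4792, -0.3064, 0.1116]
tcp_rot: [[-0.903, 0.358, 0.239], [0.346, 0.934, -0.091], [-0.255, 0.0, -0.967]]
contact_force: [0.7, -0.1, 0.7]
gripper_width: 0.0001
gripper_force: 0.0
```

```bash
python3 -m jog '[{"grip":0,"offset":[0.003,-0.001,-0.012],"rot":[0,0,0]},{"grip":0,"offset":[0.006,-0.002,-0.024],"rot":[0,0,0]},{"grip":0,"offset":[0.008,-0.003,-0.032],"rot":[0,0,0]},{"grip":0,"offset":[0.009,-0.0035,-0.037],"rot":[0,0,0]},{"grip":0,"offset":[0.0095,-0.0035,-0.039],"rot":[0,0,0]},{"grip":0,"offset":[0.0095,-0.0035,-0.039],"rot":[0,0,0]},{"grip":0,"offset":[0.0095,-0.0035,-0.039],"rot":[0,0,0]},{"grip":0,"offset":[0.0095,-0.0035,-0.039],"rot":[0,0,0]}]'
```

```text
clock: 8.88
tcp_pos: [0.49, -0.3104, 0.0783]
tcp_rot: [[-0.901, 0.358, 0.244], [0.345, 0.934, -0.094], [-0.262, -0.001, -0.965]]
contact_force: [-17.4, 11.8, 41.0]
gripper_width: -0.0002
gripper_force: 22.3
```

The button has bottomed: 41 N, with the tip 6 mm below the button's rest height. Releasing and retreating along the normal.

```bash
python3 -m jog '[{"grip":0,"offset":[-0.003,0.001,0.012],"rot":[0,0,0]},{"grip":0,"offset":[-0.01,0.004,0.04],"rot":[0,0,0]},{"grip":0,"offset":[-0.02,0.008,0.08],"rot":[0,0,0]},{"grip":0,"offset":[-0.025,0.01,0.11],"rot":[0,0,0]},{"grip":0,"offset":[-0.025,0.01,0.11],"rot":[0,0,0]},{"grip":0,"offset":[-0.025,0.01,0.11],"rot":[0,0,0]},{"grip":0,"offset":[-0.025,0.01,0.11],"rot":[0,0,0]}]'
python3 - <<'E'
from h import *
im,D=bot.snapshot("wrist");cv2.imwrite("pics/w4.png",im)
for n in("rocker_far","start_button_top","stop_button_top","lid_front"):
    for o in bot.place_of("wrist",n)[:1]:
        px=o["pixel"];print(n,np.round(px,1),round(o["conf"],2),world("wrist",px,depth_at(D,px)))
E
```

```text
clock: 9.47
tcp_pos: [0.4645, -0.3004, 0.1845]
tcp_rot: [[-0.902, 0.358, 0.242], [0.346, 0.934, -0.093], [-0.259, -0.001, -0.966]]
contact_force: [-0.9, 0.4, 0.1]
gripper_width: 0.0
gripper_force: 0.0
rocker_far [439.8 254. ] 0.88 [ 0.52667304 -0.24774424  0.0846395 ]
start_button_top [321.9 231.2] 0.81 [ 0.48623877 -0.30951015  0.08317581]
stop_button_top [189.5 236.5] 0.82 [ 0.45503952 -0.3774434   0.09689504]
```

View pics/w4.png

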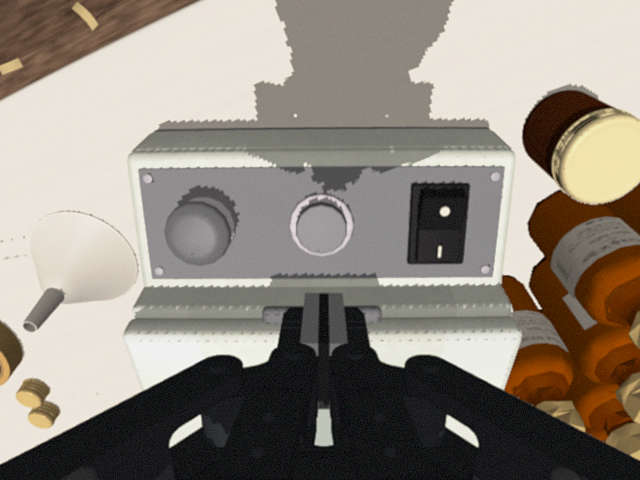

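The picture shows the lid shut (rows 320+), the rocker still on (438,222), the start button out again (322,226) at z = 0.083, and the stop button (198,230) and bystanders untouched. Handing in.

```bash
python3 -c "
from rig import bot
print(bot.close_job())"
```

```text
the job is handed in; nothing more can be done
None
```

I handed the job in at about 9.5 s: the lid is shut and caught, the mains rocker is on, and the start button went fully home and sprang back; the stop button and every bystander in view looked untouched, though the hand-in returned no verdict.

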